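# Reset the peak pointer of a bench thickness gauge

## Task

Get the thickness gauge ready for the next measurement. Raise its lift lever all the way up, so that the foot stands clear of the anvil; with the foot still up, turn the reset knob on top anticlockwise until its pointer is fully back against the zero stop; then lower the lever all the way down again so that the foot rests on the anvil. Leave the timer, the glass jar and the petri dish beside it where they are.

Things in the scene. Friction and masses are not known exactly. Their poses are not given: they have to be found in the camera images.
- gauge: Grey thickness gauge fixed to the table on a 2 mm rubber mat, place and yaw vary. Origin: centre of its underside, z = 0; -x is its front, +y its left, z up. Base 190 (x) x 110 (y) x 18 mm. A rear column carries the head, a box with x -55 to +95, y -54 to +54, z 115 to 155 mm; on it a white dial, 107 mm across, top at z = 161 mm. A spindle with a round foot stands over the anvil under the head.
- knob_grip (a point): Middle of the black knob's grip bar, on its upright axis, 182 mm above the table (gauge x +15, y 0 mm). Bar 60 x 16 x 32 mm, from z = 166 (top of a 60 mm disc) to 198 mm; pinch across the 16 mm from above. The point turns with the knob: its x lies along the bar, its -x points to the end with white line and pointer (tip 48 mm out). Zero: pointer to the gauge's front, at a small pin.
- reset_knob (a joint): Angle of the reset knob in rad: 0 with the pointer at the zero stop, growing clockwise seen from above up to 4.7; 1.2 to 2.6 at the start. Turn it back anticlockwise seen from above. It stays where it is left (friction 0.06 Nm). The yaw of knob_grip is the gauge's yaw minus this angle.
- lever_handle (a point): Centre of the lift lever's handle: a black disc of 24 mm diameter and 18 mm thickness on the end of a thin steel rod, in front of and to the right of the head. The flat faces look along the gauge's y: pinch from above across the 18 mm. 107 mm above the table when the lever is down, 202 mm when fully up. The point tilts with the lever.
- lever_pivot (a point): Point on the lever's pivot axis (level, along the gauge's y) at the right side of the head, in the same upright plane as the handle, 138 mm above the table; its axes are those of the gauge. The handle's centre circles round it at 105 mm, in front of it (gauge -x).
- lift_lever (a joint): Angle of the lift lever in rad: 0 fully down (rod runs to the gauge's front, 0.30 rad below level; foot on the anvil), growing as the handle rises to the upper stop at 0.95 (rod 0.65 rad above level; foot 23 mm above the anvil). It stays where it is left (friction 0.18 Nm, about 2 N at the handle).
- timer: Bystander: white countdown timer 60 x 68 x 30 mm lying loose on the table. Origin: centre of its underside.
- swab_jar: Bystander: loose lidded glass jar 69 mm in diameter, 99 mm high. Origin: centre of its underside.
- petri_dish: Bystander: loose clear petri dish 62 mm in diameter, 14 mm high. Origin: centre of its underside.

How it is judged (in metres and radians):
On the way, in this order (a step that is already met when the one before it is completed fails the run):
1. the lift lever is fully up (over 0.82 rad) (value of joint lift_lever above 0.82 rad), for 0.2 s.
2. with the lever still up, the knob is back at its zero stop (under 0.07 rad) (value of joint reset_knob below 0.07 rad and value of joint lift_lever above 0.75 rad), for 0.2 s.
At the end, for the whole second after the job is handed in: The reset knob is within 0.07 rad of its zero stop, and the lift lever is down again, within 0.08 rad of its lower stop, at rest (value of joint reset_knob below 0.07 rad and value of joint lift_lever below 0.08 rad and velocity of joint lift_lever between -0.05 and 0.05 rad/s); the robot touches nothing.
It fails at once if the knob is turned back while the lever is not up (velocity of joint reset_knob below -0.4 rad/s and value of joint lift_lever below 0.6 rad and value of joint reset_knob above 0.15 rad).
It fails at once if a bystander is displaced by more than 25 mm (distance of any of timer, swab_jar, petri_dish from where it was at the start of the episode above 0.025 m).
It also fails if it takes over 72 s, if anything falls off the work surface, if the arm or the gripper's body presses on something with over 40 N, if the wrist force passes 120 N, or if a joint passes its speed limit or range.

## Robot

A 6-joint arm with a two-finger parallel gripper is mounted at the origin on the work surface; the furniture and walls round the work are solid. World frame = base frame: x ahead of the robot, y to its left, z up, the work surface at z = 0. Lengths are in m, angles in degrees, forces in N, time in s.
With the tool pointing down it reaches from about 0.4 to 0.825 m from the base axis. Payload 7 kg.
Tool frame: the origin (TCP) lies at the very end of the fingers, on their centre line; the grasp point (between the pads) lies 19 mm behind it (r.grasp_offset is the z of the grasp point in the tool frame, in m); z points along the fingers, y is the direction in which the jaws open and shut (so a half turn about z gives the same grasp; the last joint's range is limited). The gripper opens to 88 mm and grips with 3 to 60 N. Pads are 19 mm wide; open, the fingers measure 130 mm over their backs; the gripper's body (78 mm by 193 mm) begins 47 mm behind the grasp point.
Start: joints at [-49.269, 20.546, 0.682, 0, -70.136, -16.507], TCP at [0.277, -0.616, 0.227] pointing down, gripper open.
Joint ranges: [-176.03, 176.03], [-82.01, 121.73], [-58.28, 71.71], [-173.87, 95.51], [-174.79, -0.11], [-173.66, 173.66]. Speed limits (degrees/s): [136.94, 136.94, 172.46, 180, 180, 180].

## Interface

Orientations are given as [roll, pitch, yaw] about the fixed x, y, z axes, in that order (R = Rz(yaw) Ry(pitch) Rx(roll)).
In Python, from plant import r gives the robot as it stands.
- The arm moves only by the tool carry_out, never from a script. Its argument "plan" is a list of rows, each a list of 6 numbers: the shift along the world's x, y, z in m, then the turn, a rotation vector about the world's x, y, z in rad. In form: [[tx, ty, tz, wx, wy, wz], ...]. A call has 1 to 12 rows; each row shifts and turns the pose as measured when the row begins; what a row does not reach is not made up. A row lasts 1/12 s, in which the tool goes at most 41.7 mm and 7.16 degrees, less where a joint would pass 70% of its speed; a pose out of reach is approached as far as the arm can. A call with a gripper value outside its range is refused whole. "fingers" is the closure, from -1 (fully open) to 1 (shut), set as the call begins (left out, the last holds). The fingers move at their own pace and stop on an object; "force" is the grip in N (left out, the last holds). Time passes only in rows, so rows that do not move let the fingers close. It gives the time, the measured TCP pose, the force and the opening at its end, in the units of the state.
- r.get_state(): the state, without advancing time (a new reading comes with each control period).
- r.capture(name): name is "scene" or "top" or "wrist"; returns the picture (400x640x3 uint8, red, green, blue); there is no depth.
- r.camera_model(name): a dict with "fov_y" (degrees; the focal length in pixels is half the picture's height over the tangent of half this angle, whatever the lens; pixels are square), "cx", "cy" (the principal point, pixels), "R" (3x3) and "t" (3): a world point X has camera coordinates R X + t; the wrist camera has in their place "mount" (4x4, takes a point from camera to tool coordinates, whose origin is the TCP and whose axes are the flange's). Camera axes: x right, y down, z forward; pixel columns grow to the right and rows downward; lengths in m; the calibration is good to about 2 mm. A picture is of the moment at which its call begins: read the wrist's pose just before it. camera_model takes no time and is no camera call.
- r.close_job(): hands the job in, once; it reports no verdict.
The state is a dict: "time_s": time; "joints": joint angles; "qd": joint speeds; "joint_torque": joint torques, N m; "tcp_pos": TCP position; "eef_rot": TCP orientation; "contact_force": force on the tool from outside, world axes, zero at the start; "moment": the same for the moment, N m; "gripper_width": finger opening in m.
Only numpy, scipy, OpenCV 4.12 (cv2) and the standard library are available. Lean on these libraries where they do the work, as an engineer would, in place of code of your own. Each camera call takes 0.05 s, during which the arm holds its last target.

## Working session

There is one attempt and no reset: what is moved stays moved. The work goes in short steps, Python scripts to look and compute and a tool call to move; the robot and the scene stay as the last step left them, time stands still between calls to the robot, and variables do not carry over. Pictures are saved under pics/ and viewed, and the job is handed in when it is done.

Besides the shell and the picture viewer there is one more tool, called after "Request:" as name(argument=value, ...), one argument or row to a line, values as JSON. carry_out: Moves the arm, as the interface text tells. Its arguments: {"type":"object","properties":{"plan":{"type":"array"},"fingers":{"type":"number"},"force":{"type":"number"}},"required":["plan"]}

```bash
ls; mkdir -p pics; python3 - <<'E'
from plant import r
import cv2
print(r.get_state())
for n in ("scene","top","wrist"):
    im=r.capture(n); cv2.imwrite(f"pics/{n}0.png",im[:,:,::-1]); print(n,r.camera_model(n))
print(r.grasp_offset)
E
```

```text
pics
{'time_s': 0.0, 'joints': array([-4.92683409e+01,  2.05927465e+01,  6.33761199e-01, -2.00247105e-02,
       -7.01370312e+01, -1.65076266e+01]), 'qd': array([-0.08505712, -0.03428398, -0.03078641,  0.07800315,  0.0011736 ,
       -0.03409687]), 'joint_torque': array([-7.67969177e-04, -5.82716739e+01,  2.93037021e+01,  6.99683726e+00,
        6.79407429e-03, -1.33301578e-04]), 'tcp_pos': array([ 0.27673285, -0.61512041,  0.22560811]), 'eef_rot': array([ 1.79902592e+02, -9.23654026e-03, -1.55782779e+02]), 'contact_force': array([-0.13458804, -0.22614515,  0.93337822]), 'moment': array([ 0.03911376, -0.01191492,  0.0283106 ]), 'gripper_width': 0.08745883657561715}
scene {'fov_y': 52.35996280508802, 'cx': 317.59100338850266, 'cy': 199.66068839335443, 'R': array([[-0.67673446, -0.73601895, -0.01750902],
       [-0.55459935,  0.52528031, -0.64536824],
       [ 0.4842004 , -0.42703244, -0.76367092]]), 't': array([0.35149004, 0.34119674, 0.7872823 ])}
top {'fov_y': 48.06791673792192, 'cx': 314.0367691530331, 'cy': 192.74890720569047, 'R': array([[ 0.01464638, -0.99989142, -0.00161958],
       [-0.99182922, -0.01432296, -0.12676613],
       [ 0.12672917,  0.00346301, -0.99193131]]), 't': array([0.02784734, 0.5170744 , 1.08096762])}
wrist {'fov_y': 63.35016515849267, 'cx': 319.0354225503801, 'cy': 197.14122890242123, 'mount': array([[-4.29714119e-04, -9.54287450e-01, -2.98890077e-01,
         7.99080209e-02],
       [ 9.99999871e-01, -4.90881528e-04,  1.29572780e-04,
         1.00784296e-03],
       [-2.70369296e-04, -2.98889982e-01,  9.54287538e-01,
        -1.58902713e-01],
       [ 0.00000000e+00,  0.00000000e+00,  0.00000000e+00,
         1.00000000e+00]])}
-0.0188
```

View pics/scene0.png

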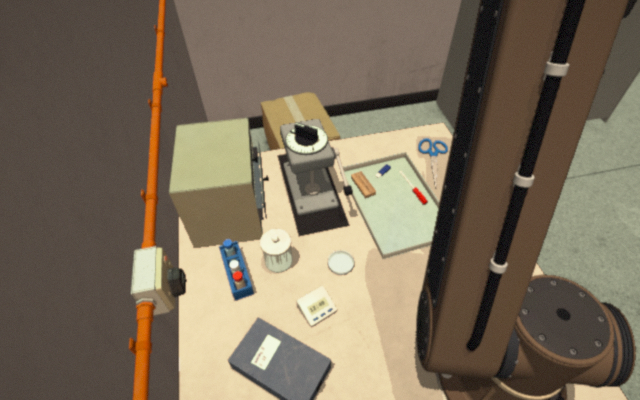

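View pics/top0.png

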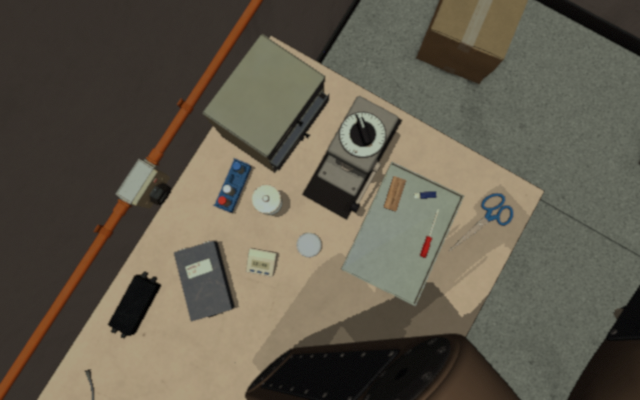

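View pics/wrist0.png

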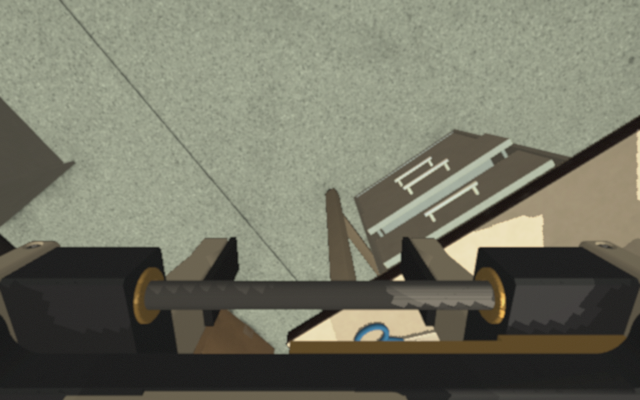

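The top view shows the gauge with its dial at about (362,134) and its front toward the lower left. The scene view shows the lever handle near (348,188). I'll enlarge both.

```bash
python3 - <<'E'
import cv2
a=cv2.imread("pics/top0.png")[85:225,290:430]; cv2.imwrite("pics/t0c.png",cv2.resize(a,None,fx=4.2,fy=4.2,interpolation=cv2.INTER_CUBIC))
a=cv2.imread("pics/scene0.png")[110:240,260:380]; cv2.imwrite("pics/s0c.png",cv2.resize(a,None,fx=4.5,fy=4.5,interpolation=cv2.INTER_CUBIC))
E
```

```text
(no output)
```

View pics/t0c.png

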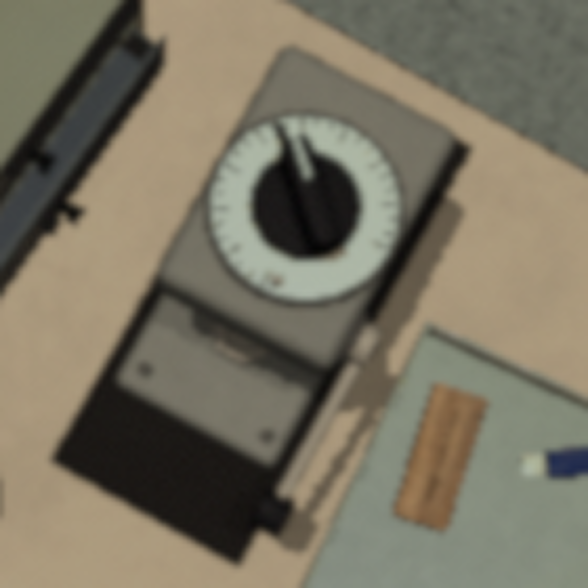

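View pics/s0c.png

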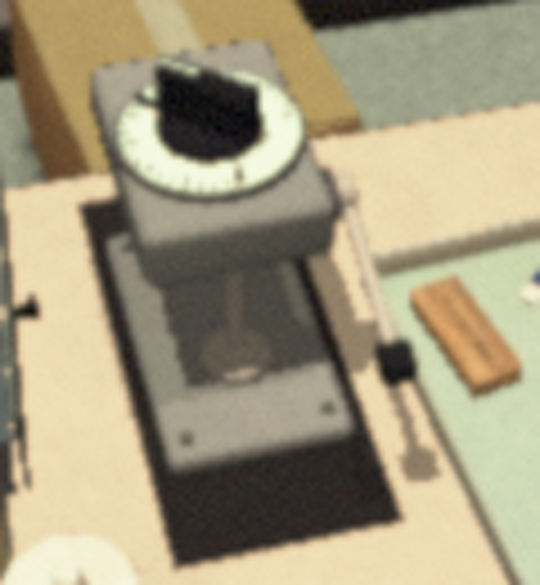

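The top crop shows these points: dial centre (306,207), zero mark (272,280), pointer tip (283,128), handle (270,513), and head corners (162,285), (330,368), (467,145) and (292,45). In the scene crop the handle is at (396,362).

```bash
cat > h.py <<'E'
import numpy as np
def ray(m,u,v):
    f=200/np.tan(np.radians(m["fov_y"])/2)
    d=np.array([(u-m["cx"])/f,(v-m["cy"])/f,1.]); R=np.array(m["R"]);t=np.array(m["t"])
    return -R.T@t, R.T@d
def atz(m,u,v,z):
    o,d=ray(m,u,v); return o+d*(z-o[2])/d[2]
def tri(m1,p1,m2,p2):
    o1,d1=ray(m1,*p1);o2,d2=ray(m2,*p2)
    s=np.linalg.lstsq(np.c_[d1,-d2],o2-o1,rcond=None)[0]
    a=o1+s[0]*d1;b=o2+s[1]*d2; return (a+b)/2,np.linalg.norm(a-b)
def proj(m,X):
    f=200/np.tan(np.radians(m["fov_y"])/2); c=np.array(m["R"])@X+m["t"]
    return c[0]/c[2]*f+m["cx"],c[1]/c[2]*f+m["cy"]
E
python3 - <<'E'
from plant import r
from h import *
T=r.camera_model("top");S=r.camera_model("scene")
t=lambda a,b:(290+a/4.2,85+b/4.2); s=lambda a,b:(260+a/4.5,110+b/4.5)
np.set_printoptions(precision=4,suppress=True)
for n,p,z in [("dial",(306,207),.163),("zero",(272,280),.163),("tip",(283,128),.168),("FL",(162,285),.157),("FR",(330,368),.157),("BR",(467,145),.157),("BL",(292,45),.157),("handle",(270,513),.107),("bFL",(115,382),.02),("bFR",(275,467),.02)]:
    print(n,atz(T,*t(*p),z))
for n,p,z in [("dial",(211,130),.163),("zero",(239,173),.163),("FL",(145,243),.157),("FR",(333,205),.157),("handle",(396,362),.107),("bFL",(172,470),.02),("bFR",(352,432),.02)]:
    print("s",n,atz(S,*s(*p),z))
print(tri(T,t(270,513),S,s(396,362)))
for n,p,z in [("jar",(267,198),.099),("petri",(309,245),.014),("timer",(262,262),.03)]: print(n,atz(T,*p,z))
E
```

```text
dial [ 0.6329 -0.0719  0.163 ]
zero [ 0.5931 -0.054   0.163 ]
tip [ 0.6744 -0.0592  0.168 ]
FL [0.5909 0.0038 0.157 ]
FR [ 0.5475 -0.0853  0.157 ]
BR [ 0.6697 -0.1588  0.157 ]
BL [ 0.724  -0.0649  0.157 ]
handle [ 0.475  -0.0582  0.107 ]
bFL [0.5611 0.0276 0.02  ]
bFR [ 0.5111 -0.0687  0.02  ]
s dial [ 0.6288 -0.0688  0.163 ]
s zero [ 0.5928 -0.0568  0.163 ]
s FL [0.5921 0.0099 0.157 ]
s FR [ 0.5452 -0.0804  0.157 ]
s handle [ 0.4744 -0.0587  0.107 ]
s bFL [0.5556 0.0327 0.02  ]
s bFR [ 0.5059 -0.0599  0.02  ]
(array([ 0.4747, -0.0585,  0.1069]), np.float64(0.0007726753131713563))
jar [0.4942 0.1446 0.099 ]
petri [0.3877 0.046  0.014 ]
timer [0.3447 0.16   0.03  ]
```

Estimates from these points:
- Gauge yaw is about -28°, and the handle is at (0.475, -0.058, 0.107) in both views.
- The knob axis is at about (0.630, -0.072). The knob angle is about 2.4 rad, inside the given range.
- The handle's up position would be about (0.490, -0.066, 0.202).

I'll approach above the handle with tool yaw 152°, so the camera is on the front side.

Request:
carry_out(
  plan=[
    [0.011, 0.031, 0, 0, 0, -0.05],
    [0.011, 0.031, 0, 0, 0, -0.05],
    [0.011, 0.031, 0, 0, 0, -0.05],
    [0.011, 0.031, 0, 0, 0, -0.05],
    [0.011, 0.031, 0, 0, 0, -0.05],
    [0.011, 0.031, 0, 0, 0, -0.05],
    [0.011, 0.031, 0, 0, 0, -0.05],
    [0.011, 0.031, 0, 0, 0, -0.05],
    [0.011, 0.031, 0, 0, 0, -0.05],
    [0.011, 0.031, 0, 0, 0, -0.05],
    [0.011, 0.031, 0, 0, 0, -0.05],
    [0.011, 0.031, 0, 0, 0, -0.05],
  ],
  fingers=0,
)

```text
time_s: 1.15
tcp_pos: [0.4067, -0.2307, 0.2198]
eef_rot: [179.6, -0.3, 167.7]
contact_force: [1.6, 0.9, 0.4]
gripper_width: 0.0441
```

Request:
carry_out(
  plan=[
    [0.011, 0.028, 0, 0, 0, -0.045],
    [0.011, 0.028, 0, 0, 0, -0.045],
    [0.011, 0.028, 0, 0, 0, -0.045],
    [0.011, 0.028, 0, 0, 0, -0.045],
    [0.011, 0.028, 0, 0, 0, -0.045],
    [0.011, 0.028, 0, 0, 0, -0.045],
    [0, 0, 0, 0, 0, 0],
  ],
)

```text
time_s: 1.73
tcp_pos: [0.4748, -0.0492, 0.2205]
eef_rot: [179.4, -0.2, 151.5]
contact_force: [-0.5, -0.2, -0.4]
gripper_width: 0.0437
```

```bash
python3 - <<'E'
from plant import r
import cv2
s=r.get_state();print(s['joints'].round(1),s['tcp_pos'].round(4),s['eef_rot'].round(2))
im=r.capture("wrist"); cv2.imwrite("pics/w1.png",im[:,:,::-1])
E
```

```text
[  17.3    1.8  -23.7   -0.6  -64.2 -135.6] [ 0.4748 -0.0492  0.2205] [179.41  -0.18 151.47]
```

View pics/w1.png

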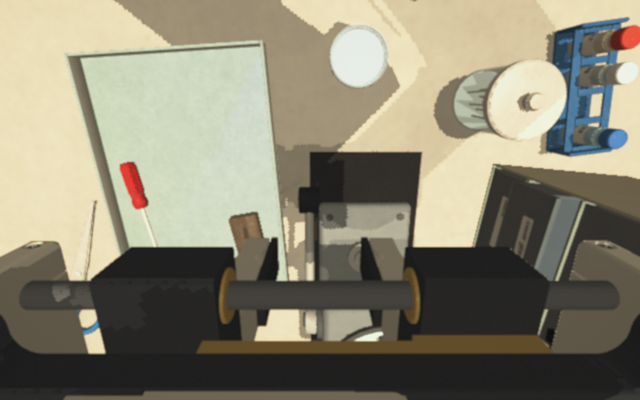

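The wrist view shows the handle at about (307,200) and the mat's front edge level, from (310,153) to (421,153), so the yaw is aligned. I'll check the handle position from this view.

```bash
cat >> h.py <<'E'
def wristmodel(m,s):
    from scipy.spatial.transform import Rotation as Ro
    T=np.eye(4);T[:3,:3]=Ro.from_euler('xyz',s['eef_rot'],degrees=True).as_matrix();T[:3,3]=s['tcp_pos']
    C=np.linalg.inv(T@np.array(m['mount'])); return dict(m,R=C[:3,:3],t=C[:3,3])
E
python3 - <<'E'
from plant import r
from h import *
import cv2
s=r.get_state(); W=wristmodel(r.camera_model("wrist"),s)
np.set_printoptions(precision=4,suppress=True)
print(atz(W,307,200,.107)); a=atz(W,310,153,.002);b=atz(W,421,153,.002);print(a,b,np.degrees(np.arctan2(*(b-a)[1::-1]))) 
a=atz(W,320,205,.02);b=atz(W,411,203,.02);print(a,b)
T=r.camera_model("top");print("cab",atz(T,328,95,0.0),atz(T,275,168,0.0),atz(T,328,95,0.2),atz(T,275,168,0.2))
cv2.imwrite("pics/w1c.png",cv2.resize(cv2.imread("pics/w1.png")[140:260,280:430],None,fx=5,fy=5,interpolation=cv2.INTER_CUBIC))
E
```

```text
[ 0.4755 -0.0602  0.107 ]
[ 0.4547 -0.0477  0.002 ] [0.5168 0.0667 0.002 ] 61.49266761558405
[ 0.5113 -0.0653  0.02  ] [0.5601 0.0295 0.02  ]
cab [0.7806 0.0025 0.    ] [0.5836 0.137  0.    ] [0.7094 0.0076 0.2   ] [0.547  0.1184 0.2   ]
```

View pics/w1c.png

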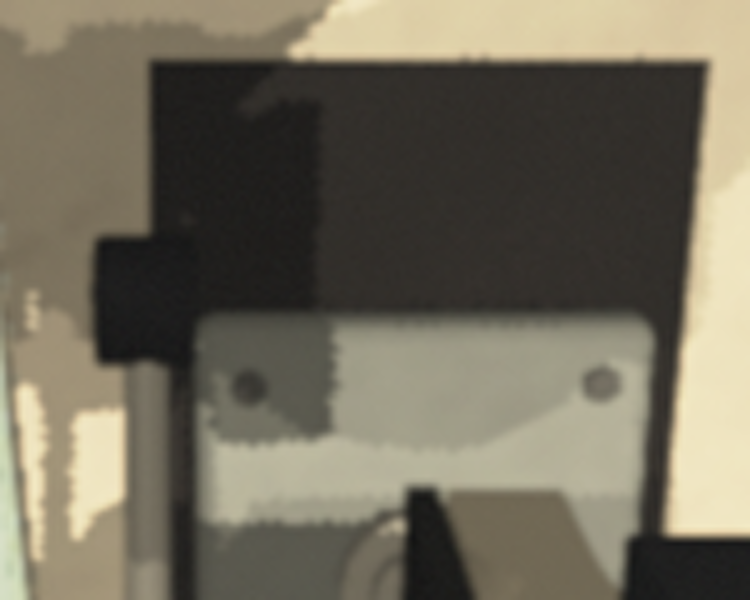

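Request:
carry_out(
  plan=[
    [0, -0.005, -0.02, 0, 0, 0.004],
    [0, -0.005, -0.025, 0, 0, 0.004],
    [0, 0, -0.025, 0, 0, 0],
    [0, 0, -0.025, 0, 0, 0],
    [0, 0, -0.02, 0, 0, 0],
    [0, 0, -0.015, 0, 0, 0],
    [0, 0, 0, 0, 0, 0],
  ],
)

```text
time_s: 2.37
tcp_pos: [0.4721, -0.0634, 0.0869]
eef_rot: [179.3, -0.0, 152.4]
contact_force: [-0.7, -0.1, 0.1]
gripper_width: 0.0443
```

```bash
python3 - <<'E'
from plant import r
import cv2
s=r.get_state();print(s['joints'].round(1),s['tcp_pos'].round(4),s['eef_rot'].round(2))
im=r.capture("wrist"); cv2.imwrite("pics/w2.png",im[:,:,::-1])
im=r.capture("scene"); cv2.imwrite("pics/s2.png",cv2.resize(im[110:270,240:440,::-1],None,fx=3.5,fy=3.5,interpolation=cv2.INTER_CUBIC))
E
```

```text
[  15.6   10.1  -34.3   -0.7  -45.2 -132.8] [ 0.4721 -0.0634  0.0869] [ 1.7933e+02 -4.0000e-02  1.5237e+02]
```

View pics/w2.png

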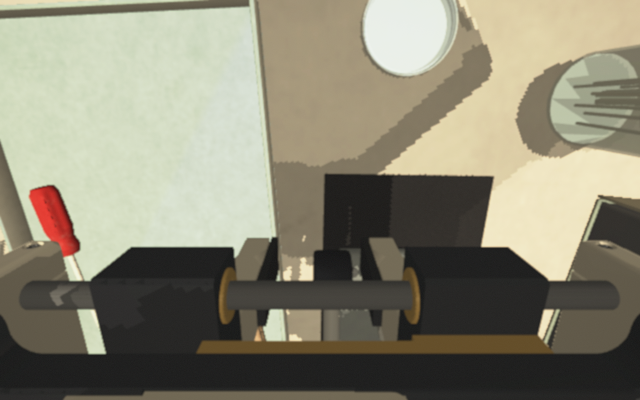

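View pics/s2.png

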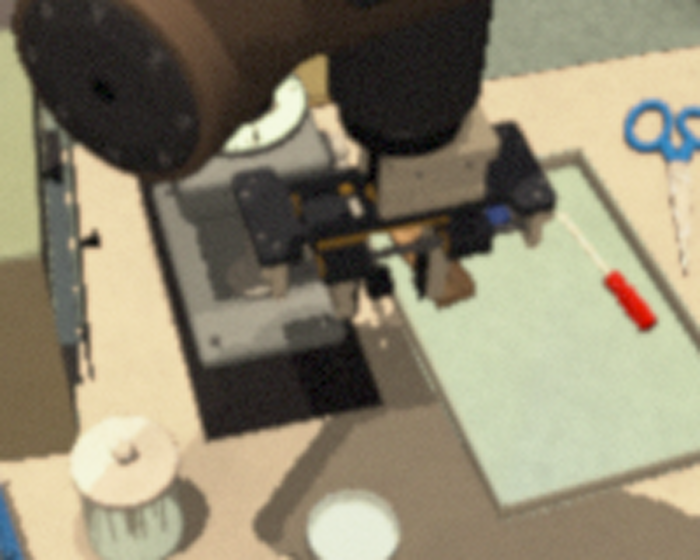

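The handle shows at about x=333 between the fingers (272 to 371), slightly off centre. I'll centre on it and close.

Request:
carry_out(
  plan=[
    [0.003, 0.004, 0, 0, 0, 0],
    [0, 0, 0, 0, 0, 0],
  ],
)

```text
time_s: 2.63
tcp_pos: [0.4785, -0.0592, 0.0917]
eef_rot: [179.1, 0.3, 152.4]
contact_force: [-0.5, 0.6, 0.2]
gripper_width: 0.044
```

Request:
carry_out(
  plan=[
    [0, 0, 0, 0, 0, 0],
    [0, 0, 0, 0, 0, 0],
    [0, 0, 0, 0, 0, 0],
    [0, 0, 0, 0, 0, 0],
    [0, 0, 0, 0, 0, 0],
    [0, 0, 0, 0, 0, 0],
  ],
  fingers=1,
  force=12,
)

```text
time_s: 3.13
tcp_pos: [0.4794, -0.0608, 0.0953]
eef_rot: [179.1, 0.5, 152.5]
contact_force: [1.4, 5.3, -2.2]
gripper_width: 0.0179
```

Gripped at 17.9 mm. Now I'll lift along the arc, first half.

Request:
carry_out(
  plan=[
    [-0.002, 0.001, 0.008, 0, 0, 0],
    [-0.001, 0.001, 0.008, 0, 0, 0],
    [-0.001, 0, 0.008, 0, 0, 0],
    [0, 0, 0.008, 0, 0, 0],
    [0, 0, 0.008, 0, 0, 0],
    [0.001, -0.001, 0.008, 0, 0, 0],
  ],
)

```text
time_s: 3.63
tcp_pos: [0.4765, -0.0591, 0.1473]
eef_rot: [179.1, 0.5, 152.5]
contact_force: [3.2, 1.4, -4.7]
gripper_width: 0.0177
```

Request:
carry_out(
  plan=[
    [0.002, -0.001, 0.008, 0, 0, 0],
    [0.002, -0.001, 0.008, 0, 0, 0],
    [0.003, -0.001, 0.007, 0, 0, 0],
    [0.003, -0.002, 0.007, 0, 0, 0],
    [0.004, -0.002, 0.007, 0, 0, 0],
    [0.004, -0.002, 0.006, 0, 0, 0],
  ],
)

```text
time_s: 4.13
tcp_pos: [0.4939, -0.0686, 0.1944]
eef_rot: [179.1, 0.4, 152.5]
contact_force: [-1.1, 5.6, -16.7]
gripper_width: 0.0181
```

```bash
python3 - <<'E'
from plant import r
import cv2
s=r.get_state();print(s['joints'].round(1),s['tcp_pos'].round(4),s['contact_force'].round(1))
im=r.capture("wrist"); cv2.imwrite("pics/w3.png",im[:,:,::-1])
im=r.capture("scene"); cv2.imwrite("pics/s3.png",cv2.resize(im[110:270,240:440,::-1],None,fx=3.5,fy=3.5,interpolation=cv2.INTER_CUBIC))
E
```

```text
[  14.4    4.8  -24.1   -0.5  -60.2 -131.7] [ 0.4939 -0.0686  0.1944] [ -1.1   5.6 -16.7]
```

View pics/s3.png

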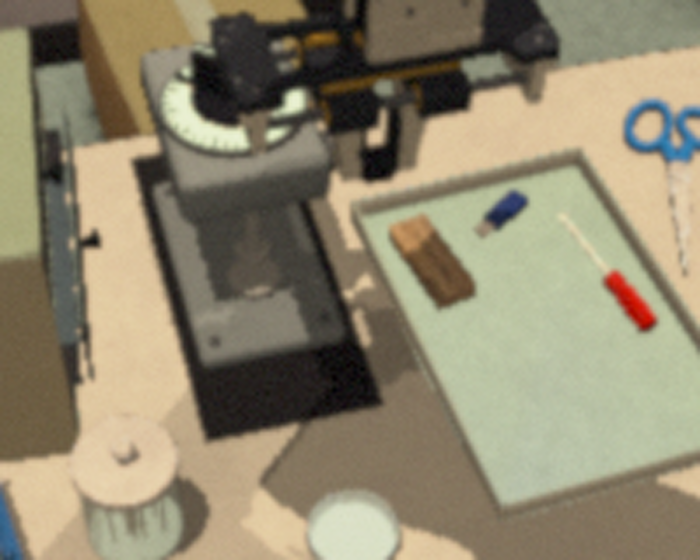

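The handle is up and a -16.7 N reaction suggests it is at the stop. I'll hold briefly, release and retreat upward.

Request:
carry_out(
  plan=[
    [0, 0, 0, 0, 0, 0],
    [0, 0, 0, 0, 0, 0],
  ],
)

```text
time_s: 4.4
tcp_pos: [0.4942, -0.0686, 0.1948]
eef_rot: [179.1, 0.4, 152.4]
contact_force: [-0.3, 1.3, -3.9]
gripper_width: 0.0181
```

Request:
carry_out(
  plan=[
    [0, 0, 0, 0, 0, 0],
    [0, 0, 0, 0, 0, 0],
    [0, 0, 0, 0, 0, 0],
    [0, 0, 0, 0, 0, 0],
    [0, 0, 0.01, 0, 0, 0],
    [0, 0, 0.02, 0, 0, 0],
    [0, 0, 0.03, 0, 0, 0],
    [0, 0, 0.02, 0, 0, 0],
  ],
  fingers=0,
)

```text
time_s: 5.07
tcp_pos: [0.4932, -0.0699, 0.2773]
eef_rot: [179.4, 0.3, 152.5]
contact_force: [0.3, 0.2, 1.3]
gripper_width: 0.0438
```

```bash
python3 - <<'E'
from plant import r
import cv2
s=r.get_state();print(s['joints'].round(1),s['tcp_pos'].round(4),s['eef_rot'].round(2),s['contact_force'].round(1))
im=r.capture("wrist"); cv2.imwrite("pics/w4.png",im[:,:,::-1])
im=r.capture("scene"); cv2.imwrite("pics/s4.png",cv2.resize(im[110:270,240:440,::-1],None,fx=3.5,fy=3.5,interpolation=cv2.INTER_CUBIC))
im=r.capture("top"); cv2.imwrite("pics/t4.png",cv2.resize(im[85:225,290:430,::-1],None,fx=4.2,fy=4.2,interpolation=cv2.INTER_CUBIC))
E
```

```text
[  14.4    1.5  -16.6   -0.3  -71.3 -131.7] [ 0.4932 -0.0699  0.2773] [179.39   0.27 152.54] [0.3 0.2 1.3]
```

View pics/s4.png

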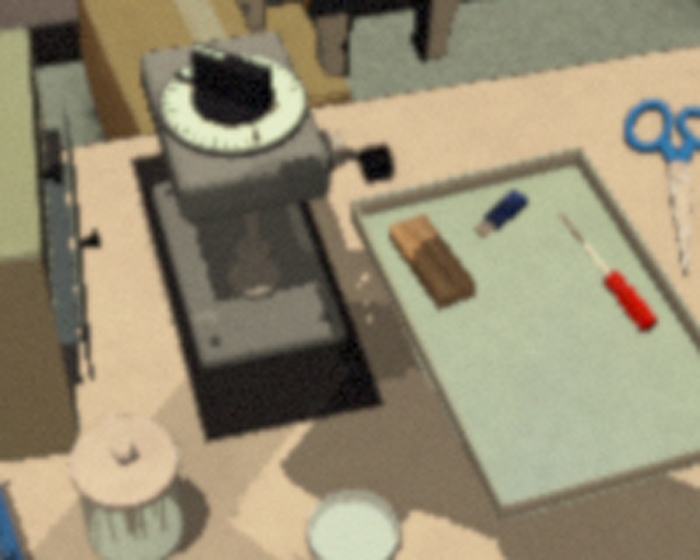

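View pics/w4.png

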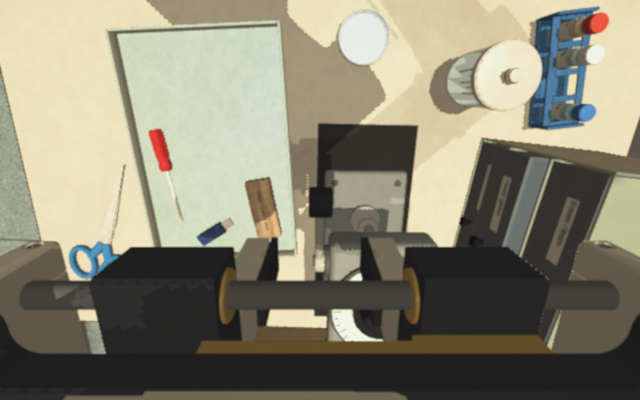

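View pics/t4.png

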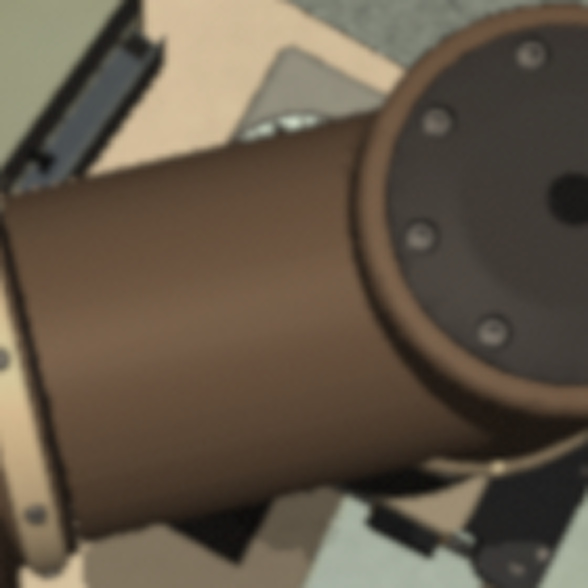

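The scene view shows the lever high, with the handle at crop (376,163). The wrist view shows it at (320,202). I'll triangulate it and measure the knob again.

```bash
python3 - <<'E'
from plant import r
from h import *
import cv2
s=r.get_state(); W=wristmodel(r.camera_model("wrist"),s);S=r.camera_model("scene")
s_=lambda a,b:(240+a/3.5,110+b/3.5)
np.set_printoptions(precision=4,suppress=True)
print(tri(S,s_(376,163),W,(320,202)))
im=cv2.imread("pics/s4.png")[30:170,130:330];cv2.imwrite("pics/s4c.png",cv2.resize(im,None,fx=3.5,fy=3.5,interpolation=cv2.INTER_CUBIC))
# candidate knob predictions
for c in [(.630,-.072)]:
  for th in (2.2,2.4,2.6):
    y=np.radians(-28)-th; k=-np.array([np.cos(y),np.sin(y)])
    f=lambda p:tuple(np.round((np.array(p)-(240,110))*3.5-(130,30))*3.5)
    print(th,[f(proj(S,np.r_[np.array(c)+d*k,.198])) for d in (-.03,0,.03)], f(proj(S,np.r_[c,.163])),f(proj(S,np.r_[np.array(c)+.048*k,.167])))
E
```

```text
(array([ 0.4905, -0.0657,  0.2019]), np.float64(0.0032170679408878))
2.2 [(np.float64(507.5), np.float64(136.5)), (np.float64(364.0), np.float64(101.5)), (np.float64(224.0), np.float64(66.5))] (np.float64(371.0), np.float64(238.0)) (np.float64(150.5), np.float64(168.0))
2.4 [(np.float64(493.5), np.float64(154.0)), (np.float64(364.0), np.float64(101.5)), (np.float64(238.0), np.float64(49.0))] (np.float64(371.0), np.float64(238.0)) (np.float64(175.0), np.float64(140.0))
2.6 [(np.float64(476.0), np.float64(171.5)), (np.float64(364.0), np.float64(101.5)), (np.float64(259.0), np.float64(35.0))] (np.float64(371.0), np.float64(238.0)) (np.float64(206.5), np.float64(115.5))
```

View pics/s4c.png

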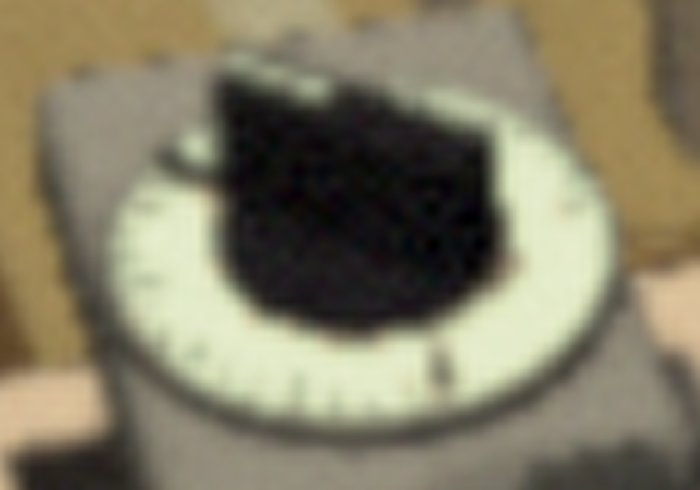

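The handle triangulates to z=0.202, so the lever is fully up. The knob angle is about 2.36 rad, which makes the grip tool yaw about -163°. I'll move above the knob and look.

Request:
carry_out(
  plan=[
    [0.017, 0, 0, 0, 0, 0.097],
    [0.017, 0, 0, 0, 0, 0.097],
    [0.017, 0, 0, 0, 0, 0.097],
    [0.017, 0, 0, 0, 0, 0.097],
    [0.017, 0, 0, 0, 0, 0.097],
    [0.017, 0, 0, 0, 0, 0.097],
    [0.017, 0, 0, 0, 0, 0.097],
    [0.017, 0, 0, 0, 0, 0.097],
    [0, 0, 0, 0, 0, 0],
  ],
)

```text
time_s: 5.97
tcp_pos: [0.632, -0.07, 0.2738]
eef_rot: [179.1, 0.1, -160.8]
contact_force: [0.1, 0.4, -0.9]
gripper_width: 0.0441
```

```bash
python3 - <<'E'
from plant import r
import cv2
s=r.get_state();print(s['joints'].round(1),s['tcp_pos'].round(4),s['eef_rot'].round(2),s['contact_force'].round(1))
im=r.capture("wrist"); cv2.imwrite("pics/w5.png",im[:,:,::-1])
E
```

```text
[ 10.7  15.7   0.2  -0.9 -74.7 -81.2] [ 0.632  -0.07    0.2738] [ 1.7911e+02  6.0000e-02 -1.6080e+02] [ 0.1  0.4 -0.9]
```

View pics/w5.png

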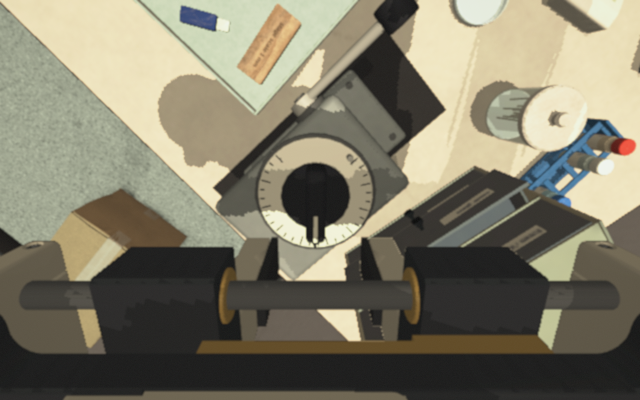

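```bash
python3 - <<'E'
from plant import r
from h import *
import cv2
s=r.get_state(); W=wristmodel(r.camera_model("wrist"),s)
np.set_printoptions(precision=4,suppress=True)
print(atz(W,316,190,.163))
im=cv2.imread("pics/w5.png")[125:255,250:382];cv2.imwrite("pics/w5c.png",cv2.resize(im,None,fx=4.5,fy=4.5,interpolation=cv2.INTER_CUBIC))
f=lambda p:tuple(np.round((np.array(p)-(250,125))*4.5))
c=np.array([.631,-.070])
for a in (-159,-163):
  k=-np.array([np.cos(np.radians(a)),np.sin(np.radians(a))])
  print(a,[f(proj(W,np.r_[c+d*k,.198])) for d in (-.03,0,.03)],f(proj(W,np.r_[c,.163])),f(proj(W,np.r_[c+.048*k,.167])))
E
```

```text
[ 0.6287 -0.0703  0.163 ]
-159 [(np.float64(288.0), np.float64(190.0)), (np.float64(296.0), np.float64(363.0)), (np.float64(302.0), np.float64(524.0))] (np.float64(294.0), np.float64(304.0)) (np.float64(304.0), np.float64(540.0))
-163 [(np.float64(301.0), np.float64(190.0)), (np.float64(296.0), np.float64(363.0)), (np.float64(291.0), np.float64(524.0))] (np.float64(294.0), np.float64(304.0)) (np.float64(288.0), np.float64(540.0))
```

View pics/w5c.png

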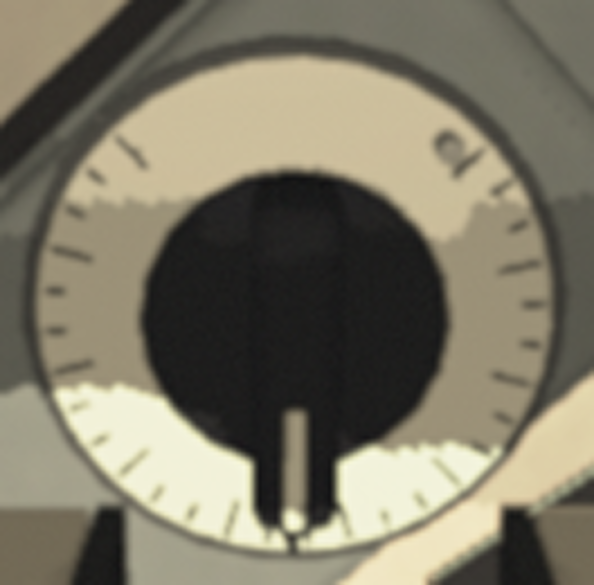

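The wrist crop shows the bar upright and centred at x≈295, with the zero mark about 133° anticlockwise. The alignment is good, so I'll descend.

Request:
carry_out(
  plan=[
    [-0.001, 0, -0.02, 0, 0, 0],
    [-0.001, 0, -0.025, 0, 0, 0],
    [0, 0, -0.025, 0, 0, 0],
    [0, 0, -0.018, 0, 0, 0],
    [0, 0, -0.008, 0, 0, 0],
    [0, 0, 0, 0, 0, 0],
  ],
)

```text
time_s: 6.52
tcp_pos: [0.6247, -0.0704, 0.1741]
eef_rot: [179.1, -0.0, -161.8]
contact_force: [-0.2, -0.4, -0.5]
gripper_width: 0.0438
```

Request:
carry_out(
  plan=[
    [0.004, 0, -0.001, 0, 0, 0.01],
    [0, 0, 0, 0, 0, 0],
  ],
)

```text
time_s: 6.68
tcp_pos: [0.6286, -0.0705, 0.1742]
eef_rot: [179.1, -0.0, -161.2]
contact_force: [0.7, 0.1, -0.2]
gripper_width: 0.0436
```

```bash
python3 - <<'E'
from plant import r
import cv2
s=r.get_state();print(s['joints'].round(1),s['tcp_pos'].round(4),s['eef_rot'].round(2),s['contact_force'].round(1))
im=r.capture("wrist"); cv2.imwrite("pics/w6.png",im[:,:,::-1])
E
```

```text
[ 10.7  18.9  -8.4  -1.  -62.9 -81.5] [ 0.6286 -0.0705  0.1742] [ 1.7910e+02 -5.0000e-02 -1.6122e+02] [ 0.7  0.1 -0.2]
```

View pics/w6.png

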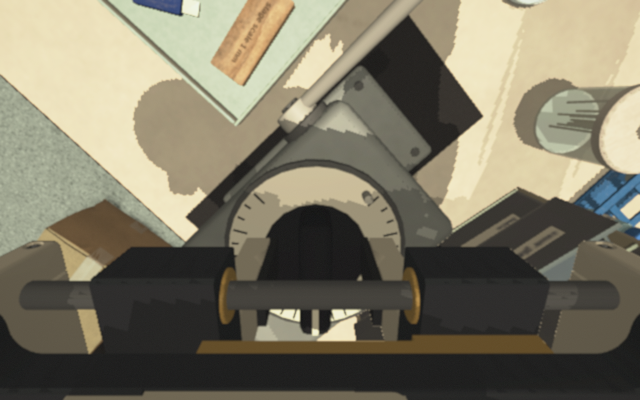

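The bar is centred between the fingers at x≈316. I'll close.

Request:
carry_out(
  plan=[
    [0.001, 0, 0, 0, 0, 0],
    [0, 0, 0, 0, 0, 0],
    [0, 0, 0, 0, 0, 0],
    [0, 0, 0, 0, 0, 0],
    [0, 0, 0, 0, 0, 0],
  ],
  fingers=1,
  force=20,
)

```text
time_s: 7.15
tcp_pos: [0.6321, -0.0712, 0.1789]
eef_rot: [179.3, 0.3, -161.3]
contact_force: [7.8, -19.6, -11.7]
gripper_width: 0.016
```

Request:
carry_out(
  plan=[
    [0, -0.001, 0, 0, 0, 0.08],
    [0, 0, -0.001, 0, 0, 0.1],
    [0, 0, -0.001, 0, 0, 0.1],
    [0, 0, 0, 0, 0, 0.1],
  ],
)

```text
time_s: 7.48
tcp_pos: [0.6325, -0.0723, 0.1789]
eef_rot: [179.3, 0.5, -138.8]
contact_force: [2.9, -3.6, -7.4]
gripper_width: 0.0159
```

Request:
carry_out(
  plan=[
    [0, 0, 0, 0, 0, 0.11],
    [0, 0, 0, 0, 0, 0.11],
    [0, 0, 0, 0, 0, 0.11],
    [0, 0, 0, 0, 0, 0.11],
    [0, 0, 0, 0, 0, 0.11],
    [0, 0, 0, 0, 0, 0.11],
    [0, 0, 0, 0, 0, 0.11],
    [0, 0, 0, 0, 0, 0.11],
  ],
)

```text
time_s: 8.15
tcp_pos: [0.6342, -0.0732, 0.1788]
eef_rot: [179.5, 0.5, -86.0]
contact_force: [0.8, 0.3, -1.6]
gripper_width: 0.0162
```

Request:
carry_out(
  plan=[
    [0, 0, 0, 0, 0, 0.11],
    [0, 0, 0, 0, 0, 0.11],
    [0, 0, 0, 0, 0, 0.11],
    [0, 0, 0, 0, 0, 0.11],
    [0, 0, 0, 0, 0, 0.11],
    [0, 0, 0, 0, 0, 0.11],
    [0, 0, 0, 0, 0, 0.11],
    [0, 0, 0, 0, 0, 0.11],
    [0, 0, 0, 0, 0, 0.05],
  ],
)

```text
time_s: 8.9
tcp_pos: [0.636, -0.0722, 0.1789]
eef_rot: [179.7, 0.5, -29.7]
contact_force: [-0.2, -0.6, -0.4]
gripper_width: 0.0159
```

```bash
python3 - <<'E'
from plant import r
s=r.get_state();print(s['joints'].round(1),s['eef_rot'].round(2),s['contact_force'].round(1),s['moment'].round(2))
E
```

```text
[ 10.9  19.5  -7.3  -0.1 -63.8  49.4] [179.73   0.46 -29.73] [-0.2 -0.6 -0.4] [-0.26  0.01 -0.09]
```

Nearly there. I'll press gently into the zero stop.

Request:
carry_out(
  plan=[
    [0, 0, 0, 0, 0, 0.04],
    [0, 0, 0, 0, 0, 0.04],
    [0, 0, 0, 0, 0, 0.04],
  ],
)

```text
time_s: 9.15
tcp_pos: [0.6359, -0.0721, 0.1789]
eef_rot: [179.8, 0.5, -22.5]
contact_force: [1.4, -0.3, -0.3]
gripper_width: 0.017
```

```bash
python3 - <<'E'
from plant import r
import cv2
s=r.get_state();print(s['eef_rot'].round(2),s['contact_force'].round(1),s['moment'].round(2))
im=r.capture("scene"); cv2.imwrite("pics/s7.png",cv2.resize(im[110:270,240:440,::-1],None,fx=3.5,fy=3.5,interpolation=cv2.INTER_CUBIC))
E
```

```text
[179.75   0.47 -22.51] [ 1.4 -0.3 -0.3] [-0.28 -0.18 -0.64]
```

View pics/s7.png

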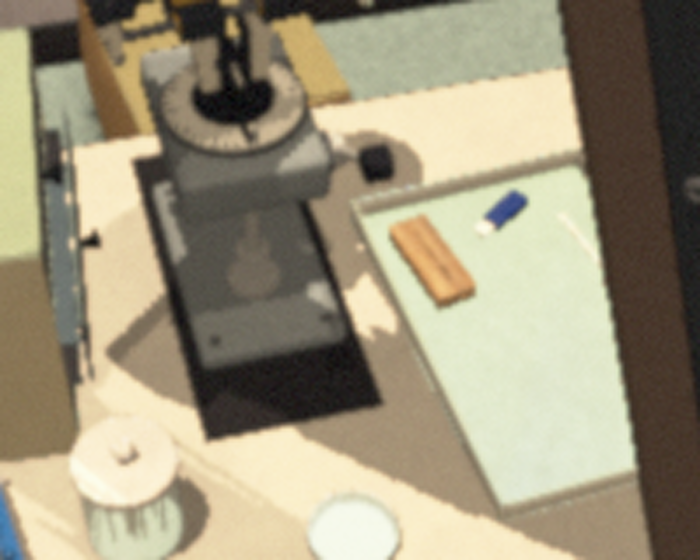

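The moment of -0.64 Nm and the jaws wedged to 17 mm at yaw -22.5° mean the pointer is against the stop. The pointer is at the zero mark and the lever is still up. I'll hold, open and lift.

Request:
carry_out(
  plan=[
    [0, 0, 0, 0, 0, 0],
    [0, 0, 0, 0, 0, 0],
    [0, 0, 0, 0, 0, 0],
    [0, 0, 0, 0, 0, 0],
  ],
)

```text
time_s: 9.53
tcp_pos: [0.6359, -0.072, 0.1789]
eef_rot: [179.8, 0.5, -22.7]
contact_force: [0.9, -0.2, 0.4]
gripper_width: 0.0167
```

Request:
carry_out(
  plan=[
    [0, 0, 0, 0, 0, 0],
    [0, 0, 0, 0, 0, 0],
    [0, 0, 0, 0, 0, 0],
    [0, 0, 0, 0, 0, 0],
    [0, 0, 0.02, 0, 0, 0],
    [0, 0, 0.03, 0, 0, 0],
    [0, 0, 0.03, 0, 0, 0],
    [0, 0, 0.02, 0, 0, 0],
  ],
  fingers=0,
)

```text
time_s: 10.2
tcp_pos: [0.632, -0.0722, 0.276]
eef_rot: [179.4, 1.1, -22.6]
contact_force: [0.2, -0.0, -0.6]
gripper_width: 0.0435
```

Request:
carry_out(
  plan=[
    [-0.02, 0, 0, 0, 0, -0.03],
    [-0.02, 0, 0, 0, 0, -0.03],
    [-0.02, 0, 0, 0, 0, -0.03],
    [-0.02, 0, 0, 0, 0, 0],
    [-0.02, 0, 0, 0, 0, 0],
    [-0.02, 0, 0, 0, 0, 0],
    [0, 0, 0, 0, 0, 0],
  ],
)

```text
time_s: 10.78
tcp_pos: [0.5103, -0.0725, 0.2825]
eef_rot: [179.7, 0.5, -28.0]
contact_force: [-0.5, -1.2, -0.1]
gripper_width: 0.0438
```

```bash
python3 - <<'E'
from plant import r
import cv2
s=r.get_state();print(s['joints'].round(1),s['tcp_pos'].round(4),s['eef_rot'].round(2),s['contact_force'].round(1))
im=r.capture("scene"); cv2.imwrite("pics/s8.png",cv2.resize(im[110:230,260:410,::-1],None,fx=5,fy=5,interpolation=cv2.INTER_CUBIC))
im=r.capture("wrist"); cv2.imwrite("pics/w8.png",im[:,:,::-1])
E
```

```text
[ 13.7   3.8 -13.5  -0.1 -73.3  48.4] [ 0.5103 -0.0725  0.2825] [179.68   0.54 -27.95] [-0.5 -1.2 -0.1]
```

View pics/s8.png

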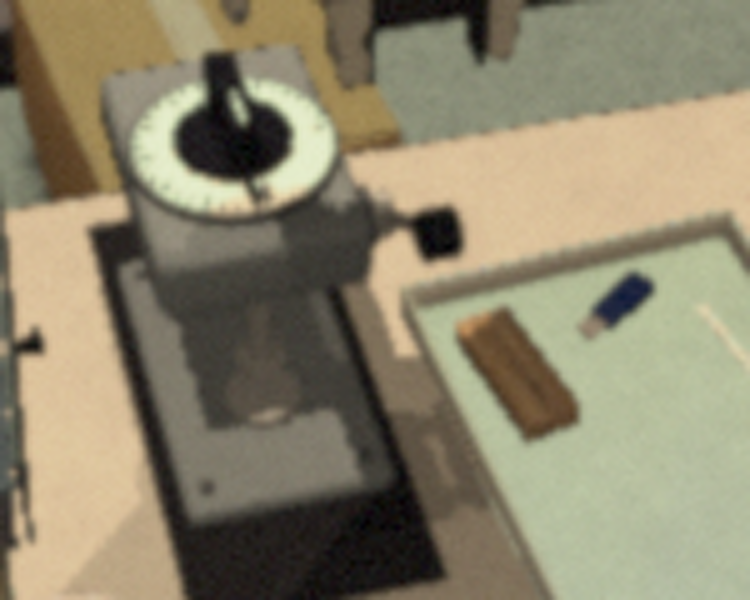

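View pics/w8.png

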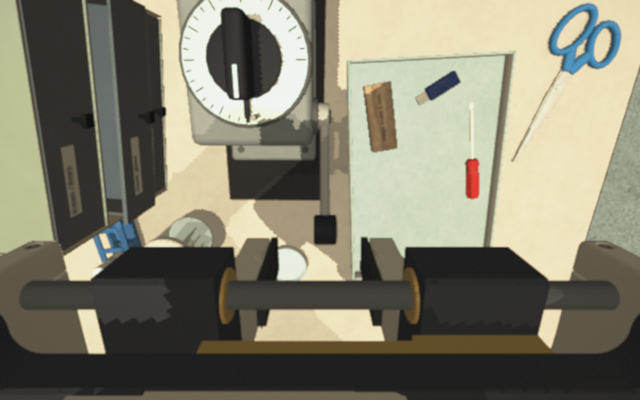

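```bash
python3 - <<'E'
from plant import r
from h import *
import cv2
s=r.get_state(); W=wristmodel(r.camera_model("wrist"),s)
im=cv2.imread("pics/w8.png")[0:150,170:330];cv2.imwrite("pics/w8c.png",cv2.resize(im,None,fx=4.8,fy=4.0*1.2,interpolation=cv2.INTER_CUBIC)[:600*2])
f=lambda p:tuple(np.round((np.array(p)-(170,0))*4.8))
c=np.array([.631,-.070])
for a in (0,.07,.14,.2):
  y=np.radians(-28)-a;k=-np.array([np.cos(y),np.sin(y)])
  print(a,[f(proj(W,np.r_[c+d*k,.198])) for d in (-.03,0,.03)],f(proj(W,np.r_[c,.163])),f(proj(W,np.r_[c+.048*k,.167])))
E
```

```text
0 [(np.float64(309.0), np.float64(59.0)), (np.float64(325.0), np.float64(293.0)), (np.float64(340.0), np.float64(509.0))] (np.float64(375.0), np.float64(313.0)) (np.float64(388.0), np.float64(610.0))
0.07 [(np.float64(324.0), np.float64(59.0)), (np.float64(325.0), np.float64(293.0)), (np.float64(326.0), np.float64(508.0))] (np.float64(375.0), np.float64(313.0)) (np.float64(369.0), np.float64(609.0))
0.14 [(np.float64(339.0), np.float64(61.0)), (np.float64(325.0), np.float64(293.0)), (np.float64(312.0), np.float64(507.0))] (np.float64(375.0), np.float64(313.0)) (np.float64(349.0), np.float64(607.0))
0.2 [(np.float64(352.0), np.float64(63.0)), (np.float64(325.0), np.float64(293.0)), (np.float64(300.0), np.float64(505.0))] (np.float64(375.0), np.float64(313.0)) (np.float64(333.0), np.float64(605.0))
```

View pics/w8c.png

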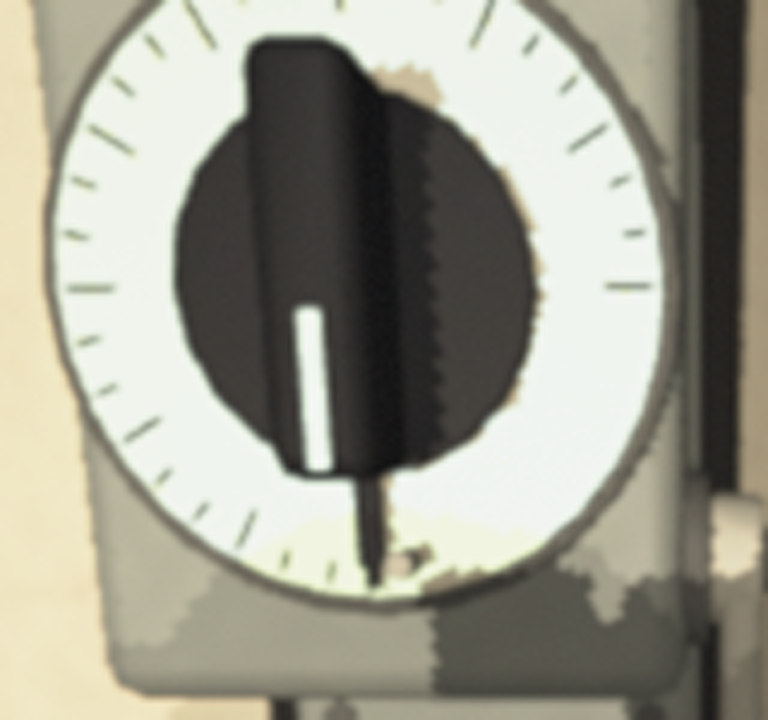

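The pointer tip at (374,585) matches the prediction for 0 rad and sits beside the pin. Now to the handle: lateral move first, then down.

Request:
carry_out(
  plan=[
    [-0.009, 0.003, -0.01, 0, 0, 0],
    [-0.009, 0.004, -0.01, 0, 0, 0],
    [0, 0, -0.02, 0, 0, 0],
    [0, 0, 0, 0, 0, 0],
  ],
)

```text
time_s: 11.22
tcp_pos: [0.4976, -0.0649, 0.2422]
eef_rot: [179.8, 0.3, -27.9]
contact_force: [-0.7, -0.5, -1.2]
gripper_width: 0.044
```

```bash
python3 - <<'E'
from plant import r
import cv2
s=r.get_state();print(s['tcp_pos'].round(4),s['eef_rot'].round(2))
im=r.capture("wrist"); cv2.imwrite("pics/w9.png",im[:,:,::-1])
E
```

```text
[ 0.4976 -0.0649  0.2422] [179.76   0.32 -27.9 ]
```

View pics/w9.png

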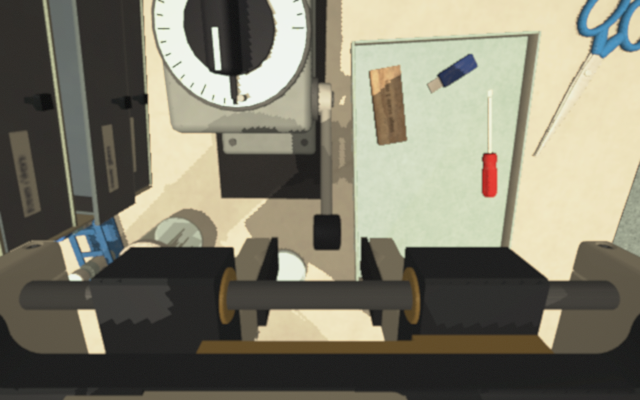

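The handle at (327,231) agrees with the known position, so a 4 mm shift to the gauge's right is needed.

Request:
carry_out(
  plan=[
    [-0.004, -0.001, -0.015, 0, 0, 0],
    [-0.001, 0, -0.02, 0, 0, 0],
    [-0.001, 0, -0.015, 0, 0, 0],
    [0, 0, -0.012, 0, 0, 0],
    [0, 0, 0, 0, 0, 0],
  ],
)

```text
time_s: 11.68
tcp_pos: [0.4995, -0.0663, 0.1859]
eef_rot: [179.9, -0.2, -27.8]
contact_force: [-0.5, 0.7, -0.5]
gripper_width: 0.0435
```

```bash
python3 - <<'E'
from plant import r
import cv2
s=r.get_state();print(s['tcp_pos'].round(4),s['eef_rot'].round(2),s['contact_force'].round(1))
im=r.capture("wrist"); cv2.imwrite("pics/w10.png",im[:,:,::-1])
E
```

```text
[ 0.4995 -0.0663  0.1859] [179.88  -0.21 -27.8 ] [-0.5  0.7 -0.5]
```

View pics/w10.png

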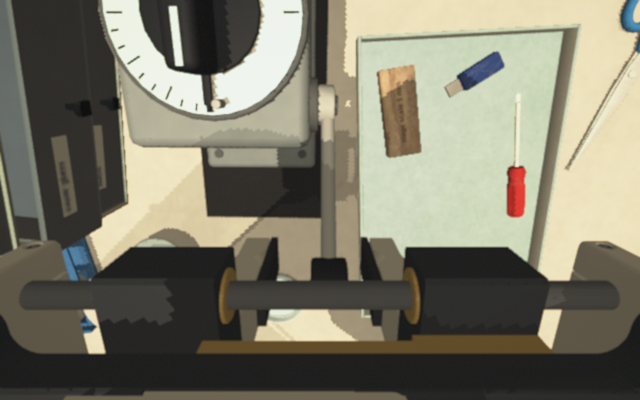

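Request:
carry_out(
  plan=[
    [-0.008, 0, -0.004, 0, 0, 0],
    [0, 0, 0, 0, 0, 0],
  ],
)

```text
time_s: 11.9
tcp_pos: [0.4936, -0.0664, 0.1848]
eef_rot: [179.9, -0.4, -27.8]
contact_force: [-0.9, 0.2, -0.8]
gripper_width: 0.0439
```

```bash
python3 - <<'E'
from plant import r
s=r.get_state();print(s['tcp_pos'].round(4),s['eef_rot'].round(2),s['contact_force'].round(1))
E
```

```text
[ 0.4936 -0.0664  0.1848] [179.94  -0.39 -27.78] [-0.9  0.2 -0.8]
```

Request:
carry_out(
  plan=[
    [-0.004, 0, -0.003, 0, 0, 0],
    [-0.001, 0, -0.001, 0, 0, 0],
    [-0.001, 0, -0.001, 0, 0, 0],
    [0, 0, -0.001, 0, 0, 0],
    [0, 0, -0.001, 0, 0, 0],
  ],
  fingers=1,
  force=12,
)

```text
time_s: 12.32
tcp_pos: [0.4887, -0.0658, 0.1808]
eef_rot: [-179.8, -0.7, -27.7]
contact_force: [-5.0, 5.2, 7.1]
gripper_width: 0.0182
```

Request:
carry_out(
  plan=[
    [-0.004, 0.002, -0.007, 0, 0, 0],
    [-0.004, 0.002, -0.007, 0, 0, 0],
    [-0.003, 0.002, -0.008, 0, 0, 0],
    [-0.003, 0.001, -0.008, 0, 0, 0],
    [-0.002, 0.001, -0.008, 0, 0, 0],
    [-0.002, 0.001, -0.008, 0, 0, 0],
  ],
)

```text
time_s: 12.82
tcp_pos: [0.4715, -0.0565, 0.1346]
eef_rot: [-179.7, -1.0, -27.7]
contact_force: [2.0, -2.5, 1.9]
gripper_width: 0.0175
```

Request:
carry_out(
  plan=[
    [-0.001, 0, -0.008, 0, 0, 0],
    [0, 0, -0.008, 0, 0, 0],
    [0, 0, -0.008, 0, 0, 0],
    [0.001, 0, -0.008, 0, 0, 0],
    [0.001, -0.001, -0.008, 0, 0, 0],
    [0.002, -0.001, -0.007, 0, 0, 0],
  ],
)

```text
time_s: 13.32
tcp_pos: [0.4743, -0.058, 0.0818]
eef_rot: [-179.7, -0.9, -27.7]
contact_force: [-5.7, 2.3, 14.2]
gripper_width: 0.0181
```

Force is +14 N upward, so the lower stop has been reached. I'll give one more slight push, then release and retreat.

Request:
carry_out(
  plan=[
    [0, 0, -0.002, 0, 0, 0],
    [0, 0, -0.001, 0, 0, 0],
  ],
)

```text
time_s: 13.48
tcp_pos: [0.4753, -0.0585, 0.0779]
eef_rot: [-179.8, -0.9, -27.6]
contact_force: [-5.4, 2.5, 16.9]
gripper_width: 0.0181
```

Request:
carry_out(
  plan=[
    [0, 0, 0, 0, 0, 0],
    [0, 0, 0, 0, 0, 0],
    [0, 0, 0, 0, 0, 0],
    [0, 0, 0, 0, 0, 0],
  ],
  fingers=0,
)

```text
time_s: 13.82
tcp_pos: [0.4748, -0.0592, 0.0755]
eef_rot: [-179.9, -0.8, -27.7]
contact_force: [0.6, 1.3, -0.2]
gripper_width: 0.039
```

Request:
carry_out(
  plan=[
    [0, 0, 0.02, 0, 0, 0],
    [0, 0, 0.03, 0, 0, 0],
    [0, 0, 0.03, 0, 0, 0],
    [0, 0, 0.03, 0, 0, 0],
    [0, -0.01, 0.03, 0, 0, 0],
    [0, -0.03, 0.01, 0, 0, 0],
    [0, -0.03, 0, 0, 0, 0],
    [0, -0.03, 0, 0, 0, 0],
    [0, -0.03, 0, 0, 0, 0],
    [0, 0, 0, 0, 0, 0],
  ],
)

```text
time_s: 14.65
tcp_pos: [0.4718, -0.1944, 0.2316]
eef_rot: [179.9, -0.7, -27.4]
contact_force: [-0.1, 1.1, 0.4]
gripper_width: 0.0439
```

```bash
python3 - <<'E'
from plant import r
import cv2
s=r.get_state();print(s['tcp_pos'].round(4),s['eef_rot'].round(2),s['contact_force'].round(1))
im=r.capture("scene"); cv2.imwrite("pics/s11.png",cv2.resize(im[110:330,220:420,::-1],None,fx=2.7,fy=2.7,interpolation=cv2.INTER_CUBIC))
cv2.imwrite("pics/s11c.png",cv2.resize(im[110:240,260:380,::-1],None,fx=4.5,fy=4.5,interpolation=cv2.INTER_CUBIC))
im=r.capture("wrist"); cv2.imwrite("pics/w11.png",im[:,:,::-1])
E
```

```text
[ 0.4718 -0.1944  0.2316] [179.9   -0.73 -27.38] [-0.1  1.1  0.4]
```

View pics/s11.png

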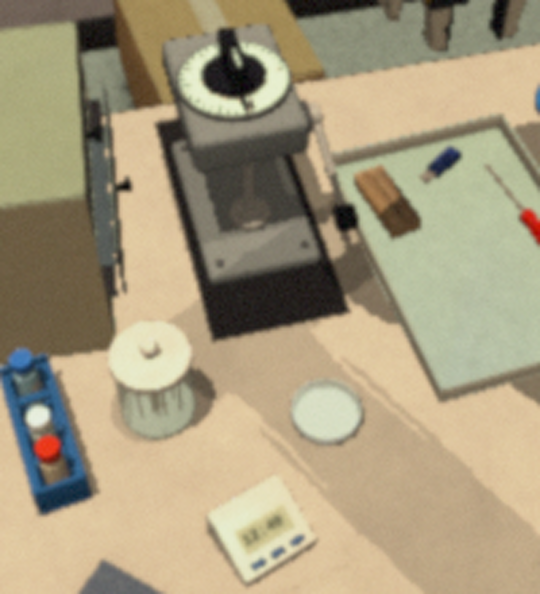

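View pics/s11c.png

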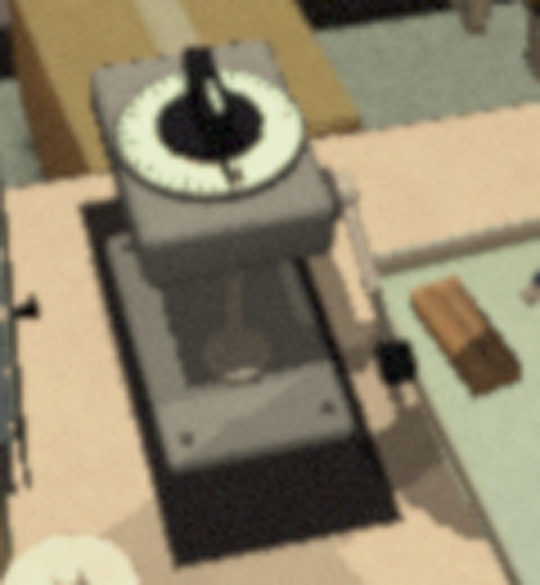

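View pics/w11.png

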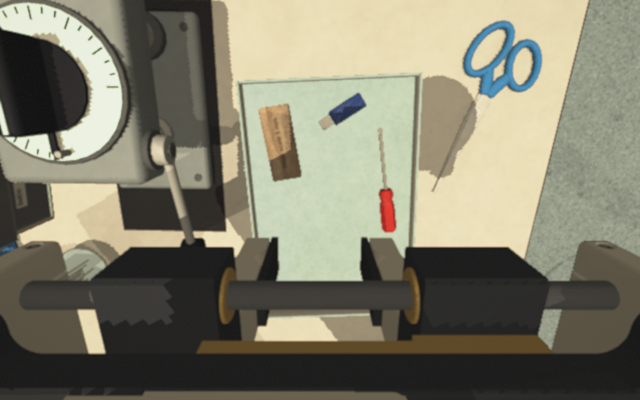

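The handle is back at its starting pixel (396,362) in the same crop. The pointer is at the pin, the bystanders are unmoved, and the arm is clear. I'll hand in.

```bash
python3 - <<'E'
from plant import r
print(r.close_job())
E
```

```text
the job is handed in; nothing more can be done
None
```

The gauge is reset and the job was handed in after about 15 s of robot time, well under the 72 s limit. No verdict was reported.

- **Lever up:** I pinched the handle and raised it along its arc until it met the upper stop. The handle then measured 202 mm high, which is fully up.
- **Knob to zero:** With the lever still up, I turned the knob about 133° anticlockwise until it pressed against the zero stop at about 0.6 Nm. After letting go, the pointer matched 0 rad and sat right beside the pin.
- **Lever down:** I lowered the handle until the lower stop pushed back with 14–17 N, then let go. It returned to exactly its starting position in the scene camera view, and the foot looks back on the anvil.
- **Surroundings:** The timer, glass jar and petri dish show no visible movement; I judged this by eye. The gripper is clear of everything, with about 1 N of force reading.

The tool drifted a few millimetres off target during moves and holds, so I re-centred it before most of the grips. My angle estimates for the knob differed slightly between cameras (2.3 to 2.4 rad), and the close-up wrist picture settled it at 2.32. No final check failed.

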